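# Stop the paint mixer and unload the pot

### The arm

A 6-joint arm with a two-finger parallel gripper is mounted at the origin on the work surface. World frame = base frame: x ahead of the robot, y to its left, z up, the work surface at z = 0. Lengths are in m, angles in rad, forces in N, time in s.
With the tool pointing down it reaches from about 0.35 to 1 m from the base axis. Payload 7.1 kg.
Tool frame: the origin (TCP) lies between the finger pads; the fingertips stand 22 mm ahead of it and the grasp point (between the pads) lies 3 mm ahead of it; x points along the fingers, y is the direction in which the jaws open and shut, and the axes are right-handed (so a half turn about x gives the same grasp; the last joint's range is limited). The gripper opens to 85 mm and grips with 20 to 120 N. Pads are 22 mm wide; open, the fingers measure 114 mm over their backs; the gripper's body (76 mm by 85 mm) begins 54 mm behind the grasp point. The pads swing forward as they close: fully open they stand 13 mm farther back than shut.
Start: joints at [-1.22, 0.423, 1.63, -0, 1.089, -0.019], TCP at [0.226, -0.583, 0.253] pointing down, gripper open.
Joint ranges: [-3, 3], [-0.9, 2.11], [0.09, 2.58], [-1.31, 4.45], [0.11, 2.69], [-2.54, 2.54]. Speed limits (rad/s): [2.39, 2.39, 3.01, 3.14, 3.14, 3.14].

### API

Orientations are given as a rotation vector (axis times angle).
In Python, from rig import manip gives the robot as it stands. The module is installed in compiled form; this text tells all that it offers. Calls block until the motion is done:
- manip.move_to(position, orientation): joint-space move of the TCP to a pose.
- manip.servo_line(position, orientation=None, rate=0.15): straight line of the TCP; orientation=None keeps the orientation; rate is the mean speed in m/s.
- manip.set_joints(angles): joint-space move.
- manip.command_gripper(opening, f_grip=None): finger opening in m; f_grip is the grip in N (None keeps the last); returns when the fingers have stopped.
- manip.hold(seconds).
- manip.solve_ik(position, orientation): joint angles nearest the present ones, or None.
- manip.camera(name): name is "scene" or "top"; returns a dict with "image" (400x640x3 uint8, red, green, blue), "fx", "fy", "cx", "cy" (pixels), "cam_to_world" (4x4, takes a point from camera to world coordinates). Camera axes: x right, y down, z forward; pixel columns grow to the right and rows downward; lengths in m; the calibration is good to about 2 mm. A picture is of the moment at which its call begins. There is no depth.
A pose or a line that the arm cannot do raises manip.IKError and nothing moves.
- manip.sign_off(): hands the job in, once; it reports no verdict.
Readings, each from a call of its own:
- manip.get_time(): time.
- manip.get_joint_positions(): joint angles.
- manip.get_joint_vel(): joint speeds.
- manip.get_tau(): joint torques, N m.
- manip.get_position(): TCP position.
- manip.get_ee_rot(): TCP orientation.
- manip.get_contact_force(): force on the tool from outside, world axes, zero at the start.
- manip.get_torque(): the same for the moment, N m.
- manip.get_width(): finger opening in m.
Only numpy, scipy, OpenCV 4.12 (cv2) and the standard library are available. Lean on these libraries where they do the work, as an engineer would, in place of code of your own. Each camera call takes 0.05 s, during which the arm holds its last target.

### The job

Stop the paint mixer first: press the red button fully down, keep it down for a good second and let it spring back, without pressing the green one. Then lift the yellow splash cover off the mixer and stand it knob up on the plywood board, and after that take the blue paint pot out of the mixer's holder and stand it upright on the same board beside the cover. Set both down rather than dropping them, keep the pot from tipping over, and leave the other paint pots, the brush jar and the loose brush where they are.

Things in the scene. Friction and masses are not known exactly. Their poses are not given: they have to be found in the camera images.
- stop (a joint): travel of the RED push button in m: 0 is up, 0.008 is fully down. It moves straight down; the spring pushes back with 1.8 N at the start of travel and 6 N at the bottom, and lifts the button again when it is let go
- stop_top (a point): centre of the flat top face of the red button (40 mm diameter); it moves with the button. The face stands 79 mm above the table when up, 71 mm when fully down. The red and the green button sit on the grey control box, 84 mm apart, in either order
- start (a joint): travel of the GREEN push button in m, same size and spring as the red one: 0 is up, 0.008 is fully down. To be left alone
- start_top (a point): centre of the flat top face of the green button (40 mm diameter), 79 mm above the table
- control_box: grey metal control box fixed on the table, 100 mm (x) by 170 mm (y) by 55 mm high, carrying both buttons 42 mm to either side of its centre along its y. It may stand to the left or to the right of the mixer. Origin: centre of its underside, z up
- mixer: blue paint mixer fixed on the table: base box 190 mm (x) by 180 mm (y) by 55 mm high, on it a round aluminium holder, 104 mm outer and 66 mm inner diameter, rim 90 mm above the table, inner floor 60 mm above the table. Origin: centre of the underside, on the holder's axis, z up
- holder (a point): centre of the holder's inner floor, 60 mm above the table, on which the pot stands
- cover: yellow splash cover: an upside-down plastic cup open below, 86 mm outer diameter, 71 mm high, wall 3 mm, with a black round knob on top, 26 mm diameter and 32 mm high (103 mm high in all), 120 g. At the start it stands on the holder's rim over the pot and hides it; the pot's top is 60 mm above the rim, so the cover must go straight up by more than 60 mm to clear it. Origin: centre of its open lower edge, z up towards the knob
- pot: closed blue paint pot with a white cap, a plain cylinder of 60 mm diameter and 90 mm high, 0.2 to 0.35 kg. At the start it stands in the holder, sunk 30 mm below the rim with 3 mm play all round, so 60 mm of it stands above the rim. Origin: centre of its underside, z up
- board: plywood board fixed on the table, 300 mm (along its x) by 180 mm (y), 14 mm thick, flecked with paint, with room for the cover and the pot side by side along its x. It stands on the other side of the mixer from the control box. Origin: centre of its underside, z up
- pot_green: bystander: green paint pot with a black cap, 60 mm diameter, 90 mm high, standing at the far side of the table. Origin: centre of its underside
- pot_orange: bystander: orange paint pot with a black cap, 60 mm diameter, 90 mm high, at the far side of the table. Origin: centre of its underside
- brush_jar: bystander: green glass jar, 76 mm diameter, 125 mm high, brushes stick out to about 240 mm, at the far side of the table. Origin: centre of its underside
- brush: bystander: loose paintbrush 190 mm long lying on the table between the robot and the mixer. Origin: at its middle on the table, its x along the brush
There are look-alikes about, which are no part of the job. Leave any pink or turquoise look-alike of the cover alone.

How it is judged:
By the outcome, as a careful person would: the job done as asked, in the order asked, and still so for the second after the job is handed in, with the robot touching nothing.
It also fails if it takes over 72 s, if anything falls off the work surface, if the arm or the gripper's body presses on something with over 40 N, if the wrist force passes 120 N, or if a joint passes its speed limit or range.

## Working session

There is one attempt and no reset: what is moved stays moved. The work goes in short steps, each a Python script; the robot and the scene stay as the last script left them, time stands still between calls to the robot, and variables do not carry over. Pictures are saved under pics/ and viewed, and the job is handed in when it is done.

```bash
mkdir -p pics; ls; python3 - <<'E'
from rig import manip
import cv2,numpy as np
for n in("scene","top"):
    c=manip.camera(n); cv2.imwrite(f"pics/{n}0.png",c["image"][:,:,::-1])
    print(n,c["fx"],c["fy"],c["cx"],c["cy"]);print(np.round(c["cam_to_world"],4))
print(manip.get_time(),manip.get_ee_rot(),manip.get_width())
E
```

```text
pics
scene 482.3720731268157 482.3720731268157 324.40003529925815 207.4275839329985
[[ 0.3366  0.5237 -0.7826  1.4091]
 [ 0.9415 -0.2023  0.2695 -0.2904]
 [-0.0171 -0.8275 -0.5612  0.7067]
 [ 0.      0.      0.      1.    ]]
top 448.69675464582235 448.69675464582235 319.9672964585979 197.5803418606621
[[-1.6700e-02 -9.9100e-01  1.3300e-01  4.3220e-01]
 [-9.9990e-01  1.7000e-02  1.0000e-03  1.2800e-02]
 [-3.3000e-03 -1.3290e-01 -9.9110e-01  1.1338e+00]
 [ 0.0000e+00  0.0000e+00  0.0000e+00  1.0000e+00]]
0.1 [ 2.01979494  0.37922665 -2.02025202] 0.08556884598508467
```

View pics/scene0.png

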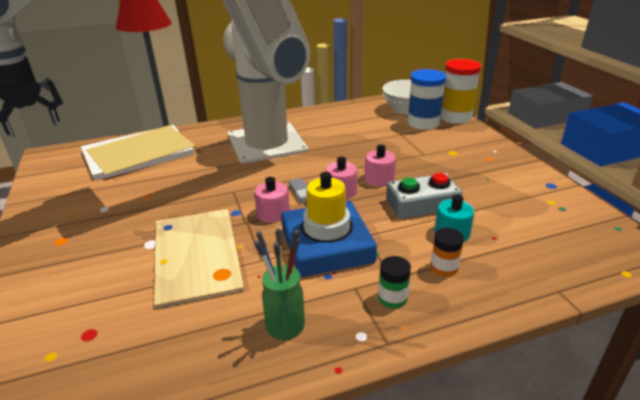

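View pics/top0.png

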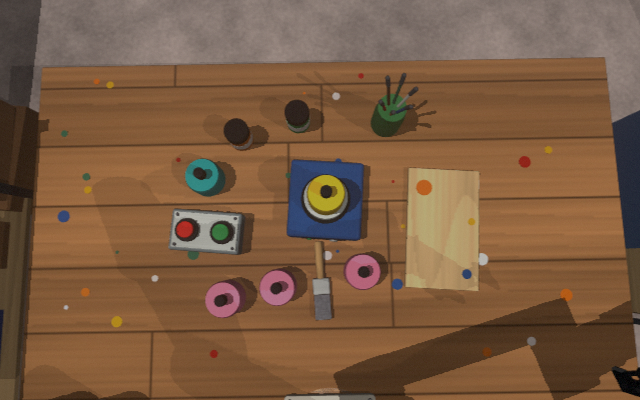

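The scene view shows the yellow cover on the blue mixer at about (326,200). In the top view:
- Red button at (185,229), green at (221,232).
- Cover knob at (326,191).
- Board at (443,229), on the −y side.
- Look-alikes: turquoise at (205,176) and pink at (223,299), (277,287) and (363,271). Only the yellow one sits on the mixer, so that is the one meant.

Next I'll measure these and enlarge the candidates.

```bash
cat > h.py <<'E'
from rig import manip
import cv2,numpy as np
from scipy.spatial.transform import Rotation as R
def ray(c,uv):
    T=np.asarray(c["cam_to_world"]);d=np.array([(uv[0]-c["cx"])/c["fx"],(uv[1]-c["cy"])/c["fy"],1.])
    d=T[:3,:3]@d;return T[:3,3],d/np.linalg.norm(d)
def onz(c,uv,z):
    o,d=ray(c,uv);return o+d*(z-o[2])/d[2]
def tri(c1,u1,c2,u2):
    o1,d1=ray(c1,u1);o2,d2=ray(c2,u2)
    s=np.linalg.lstsq(np.c_[d1,-d2],o2-o1,rcond=None)[0]
    a=o1+s[0]*d1;b=o2+s[1]*d2;return (a+b)/2,np.linalg.norm(a-b)
def blobs(c,lo,hi,amin=30,roi=None):
    h=cv2.cvtColor(c["image"],cv2.COLOR_RGB2HSV);m=cv2.inRange(h,np.array(lo),np.array(hi))
    if roi:
        k=np.zeros_like(m);k[roi[1]:roi[3],roi[0]:roi[2]]=1;m=m*k
    cs,_=cv2.findContours(m,cv2.RETR_EXTERNAL,cv2.CHAIN_APPROX_NONE)
    return sorted([q for q in cs if cv2.contourArea(q)>amin],key=cv2.contourArea,reverse=True)
def cen(q):
    m=cv2.moments(q);return np.array([m["m10"]/m["m00"],m["m01"]/m["m00"]])
def down(yaw):  # tool x -> -z, tool y (jaw) -> (cos yaw, sin yaw,0)
    x=np.array([0,0,-1.]);y=np.array([np.cos(yaw),np.sin(yaw),0]);return R.from_matrix(np.c_[x,y,np.cross(x,y)]).as_rotvec()
def save(c,name,roi=None,s=1):
    im=c["image"][:,:,::-1]
    if roi: im=im[roi[1]:roi[3],roi[0]:roi[2]]
    cv2.imwrite("pics/"+name,cv2.resize(im,None,fx=s,fy=s,interpolation=cv2.INTER_CUBIC))
E
python3 - <<'E'
from h import *
t=manip.camera("top");s=manip.camera("scene")
save(t,"topcrop.png",(150,140,400,330),3)
for n,lo,hi,z,rt,rs in [("red",(0,150,90),(6,255,255),.079,(160,200,210,260),(420,160,460,200)),("green",(45,100,40),(85,255,255),.079,(205,210,245,260),(390,165,430,205)),
  ("yellow",(22,150,90),(34,255,255),.161,(290,150,370,240),(295,160,360,240)),("blue",(100,120,30),(125,255,255),.055,(270,140,385,260),(270,180,390,290))]:
    a=blobs(t,lo,hi,roi=rt);b=blobs(s,lo,hi,roi=rs)
    if a:
        r=cv2.minAreaRect(a[0]);e=cv2.minEnclosingCircle(a[0])
        print(n,"top",cen(a[0]),cv2.contourArea(a[0]),r,e,"->",onz(t,cen(a[0]),z))
    if a and b: print("   scene",cen(b[0]),cv2.contourArea(b[0]),onz(s,cen(b[0]),z),"tri",tri(t,cen(a[0]),s,cen(b[0])))
    if n=="blue":
        bx=cv2.boxPoints(r);P=np.array([onz(t,p,.055)[:2] for p in bx]);print(P,P.mean(0),np.linalg.norm(np.diff(P,axis=0),axis=1))
    if n=="yellow":
        print("circ centre z.161",onz(t,e[0],.161))
# knob: dark in top within yellow
k=blobs(t,(0,0,0),(179,255,70),roi=(312,178,340,204),amin=10);print("knob",[ (cen(q),cv2.contourArea(q),onz(t,cen(q),.193)) for q in k])
k=blobs(s,(0,0,0),(179,255,60),roi=(310,165,342,195),amin=10);print("knob s",[ (cen(q),cv2.boundingRect(q)) for q in k])
# board
b=blobs(t,(12,40,100),(34,150,255),roi=(395,150,495,305),amin=1000)
for q in b[:2]:
    r=cv2.minAreaRect(q);P=np.array([onz(t,p,.014)[:2] for p in cv2.boxPoints(r)]);print("board",r,P,P.mean(0),np.linalg.norm(np.diff(P,axis=0),axis=1))
E
```

```text
red top [184.18472906 228.95320197] 203.0 ((184.0, 229.0), (16.0, 16.0), 90.0) ((184.42105102539062, 229.36842346191406), 8.747876167297363) -> [0.5046934  0.33448148 0.079     ]
   scene [439.77777778 177.9620915 ] 127.5 [0.5138654 0.3280249 0.079    ] tri (array([0.50471994, 0.33547923, 0.07260213]), np.float64(0.001987198095506207))
green top [219.86616162 231.5530303 ] 198.0 ((220.0, 231.5), (15.0, 16.0), 90.0) ((219.6879119873047, 231.35235595703125), 8.509485244750977) -> [0.49716382 0.25042524 0.079     ]
   scene [408.97463768 183.22826087] 138.0 [0.5085207  0.24377082 0.079     ] tri (array([0.49731348, 0.25137894, 0.07115708]), np.float64(0.0017126949349651973))
yellow top [325.44372793 193.42975587] 1085.5 ((325.5500183105469, 193.14999389648438), (37.31486892700195, 36.99864196777344), 71.56504821777344) ((325.5, 194.1666717529297), 19.839738845825195) -> [0.57162164 0.00167429 0.161     ]
   scene [325.5731518  201.57124089] 1395.5 [ 0.62875706 -0.01881604  0.161     ] tri (array([5.76580692e-01, 3.50185072e-04, 1.24337083e-01]), np.float64(0.0019039850045801585))
circ c
[... 363 characters left out ...]
055     ] tri (array([ 0.57599618,  0.00897098, -0.00277011]), np.float64(0.00042176233594559085))
[[ 0.48794522  0.09466157]
 [ 0.6803089   0.08197534]
 [ 0.66666254 -0.09389354]
 [ 0.47495537 -0.07715805]] [0.57746801 0.00139633] [0.19278155 0.17639752 0.19243627]
knob [(array([325.89401709, 191.16752137]), 97.5, array([0.57186006, 0.0009972 , 0.193     ]))]
knob s [(array([325.31855501, 179.88505747]), (321, 173, 10, 15)), (array([339.55072464, 166.92753623]), (338, 165, 4, 5))]
board ((444.5, 227.0), (154.0, 99.0), 90.0) [[ 0.70162967 -0.17959518]
 [ 0.69720925 -0.43196151]
 [ 0.31344004 -0.40576294]
 [ 0.31739087 -0.16463092]] [ 0.50741746 -0.29548764] [0.25240504 0.38466241 0.24116438]
```

View pics/topcrop.png

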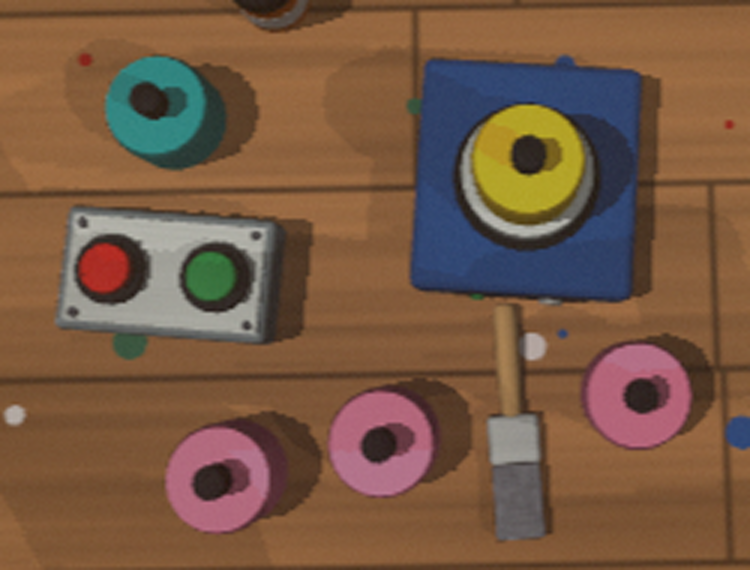

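The red–green spacing comes out at 84.4 mm (84 given), and the crop confirms the yellow cover with its black knob at crop (528,155), on the mixer. The board mask bled into the table, so I'll measure the board again, and the holder rim as well, then check IK.

```bash
python3 - <<'E'
from h import *
t=manip.camera("top");hsv=cv2.cvtColor(t["image"],cv2.COLOR_RGB2HSV)
print("board",hsv[230,430],hsv[200,460],hsv[275,425],"table",hsv[230,395],hsv[230,500],hsv[160,440],hsv[300,440])
best=None
for smax in (100,110,120,130,140):
    q=blobs(t,(10,20,90),(34,smax,255),roi=(395,150,495,305),amin=1000)
    if q:
        r=cv2.minAreaRect(cv2.convexHull(q[0]));P=np.array([onz(t,p,.014)[:2] for p in cv2.boxPoints(r)])
        print(smax,np.round(P,3).tolist(),P.mean(0).round(4),np.linalg.norm(np.diff(P,axis=0),axis=1).round(3))
q=blobs(t,(0,0,120),(179,70,255),roi=(290,160,365,230),amin=20)
for k in q[:2]:
    e=cv2.minEnclosingCircle(k);print("rim",e,cv2.contourArea(k),onz(t,e[0],.09), e[1]*2*np.linalg.norm(onz(t,e[0],.09)-t["cam_to_world"][:3,3])/t["fx"])
M=R.from_rotvec(manip.get_ee_rot()).as_matrix();print(M.round(2))
for nm,p in [("red",(.505,.3345,.15)),("cov",(.573,.001,.3)),("cov",(.573,.001,.188)),("bf",(.58,-.285,.12)),("bn",(.43,-.285,.09)),("pot",(.573,.001,.115))]:
    for y in (-90,0,90,180):
        j=manip.solve_ik(p,down(np.radians(y)));print(nm,y,None if j is None else np.round(j,2))
E
```

```text
board [ 22  94 182] [ 17 111 179] [ 17 112 175] table [ 14 142 142] [ 14 144 161] [ 14 143 148] [ 14 151 120]
100 [[0.453, -0.22], [0.654, -0.234], [0.651, -0.297], [0.451, -0.282]] [ 0.5524 -0.258 ] [0.201 0.063 0.201]
110 [[0.356, -0.19], [0.655, -0.212], [0.645, -0.42], [0.346, -0.391]] [ 0.5005 -0.3034] [0.3   0.209 0.3  ]
120 [[0.355, -0.188], [0.655, -0.211], [0.645, -0.421], [0.346, -0.391]] [ 0.5003 -0.3026] [0.301 0.21  0.301]
130 [[0.354, -0.189], [0.655, -0.208], [0.647, -0.418], [0.346, -0.392]] [ 0.5005 -0.3017] [0.302 0.21  0.302]
140 [[0.351, -0.166], [0.659, -0.195], [0.642, -0.426], [0.335, -0.388]] [ 0.4968 -0.2937] [0.309 0.231 0.309]
rim ((322.5, 200.0), 21.00605010986328) 139.5 [0.56635571 0.00805062 0.09      ] 0.09853553159151815
[[-0.    0.36 -0.93]
 [ 0.   -0.93 -0.36]
 [-1.   -0.   -0.  ]]
red -90 [ 0.57  0.53  1.74 -0.    0.88  2.14]
red 0 [ 0.57  0.53  1.74 -0.    0.88  0.57]
red 90 [ 0.57  0.53  1.74 -0.    0.88 -1.01]
red 180 None
cov -90 [-0.02  0.3   1.7  -0.    1.14  1.55]
cov 0 [-0.02  0.3   1.7  -0.    1.14 -0.02]
cov 90 [-0.02  0.3   1.7  -0.    1.14 -1.59]
cov 180 None
cov -90 [-0.02  0.43  1.79 -0.    0.92  1.55]
cov 0 [-0.02  0.43  1.79 -0.    0.92 -0.02]
cov 90 [-0.02  0.43  1.79 -0.    0.92 -1.59]
cov 180 None
bf -90 [-0.48  0.62  1.66 -0.    0.87  1.1 ]
bf 0 [-0.48  0.62  1.66 -0.    0.87 -0.48]
bf 90 [-0.48  0.62  1.66  0.    0.87 -2.05]
bf 180 None
bn -90 [-0.61  0.52  1.96 -0.    0.66  0.96]
bn 0 [-0.61  0.52  1.96 -0.    0.66 -0.61]
bn 90 [-0.61  0.52  1.96  0.    0.66 -2.18]
bn 180 [-0.61  0.52  1.96 -0.    0.66  2.53]
pot -90 [-0.02  0.54  1.83 -0.    0.77  1.55]
pot 0 [-0.02  0.54  1.83 -0.    0.77 -0.02]
pot 90 [-0.02  0.54  1.83 -0.    0.77 -1.59]
pot 180 None
```

```bash
python3 - <<'E'
from h import *
t=manip.camera("top");h=cv2.cvtColor(t["image"],cv2.COLOR_RGB2HSV)
m=cv2.inRange(h,(10,60,90),(34,128,255));k=np.zeros_like(m);k[150:305,395:495]=255;m&=k
m=cv2.morphologyEx(m,cv2.MORPH_OPEN,np.ones((7,7),np.uint8))
q=np.vstack(cv2.findContours(m,cv2.RETR_EXTERNAL,cv2.CHAIN_APPROX_NONE)[0])
r=cv2.minAreaRect(q);P=np.array([onz(t,p,.014)[:2] for p in cv2.boxPoints(r)])
print(cv2.boxPoints(r).round(),P.round(3).tolist(),P.mean(0),np.linalg.norm(np.diff(P,axis=0),axis=1))
manip.servo_line((.226,-.583,.36),rate=.3)
o=down(-np.pi/2)
manip.command_gripper(0)
manip.move_to((.505,.3345,.33),o)
manip.servo_line((.505,.3345,.115),rate=.15)
print(manip.get_time(),manip.get_position(),manip.get_contact_force(),manip.get_width())
save(manip.camera("scene"),"pre.png",(340,60,540,260),3)
E
```

```text
[[405. 289.]
 [406. 168.]
 [479. 169.]
 [478. 290.]] [[0.352, -0.19], [0.655, -0.205], [0.65, -0.391], [0.347, -0.369]] [ 0.50099943 -0.28884007] [0.30333634 0.18575097 0.30334405]
6.5083 [0.5054907  0.33484003 0.11586634] [ 0.15761298 -0.44017786  0.82304214] -9.621649869576311e-05
```

View pics/pre.png

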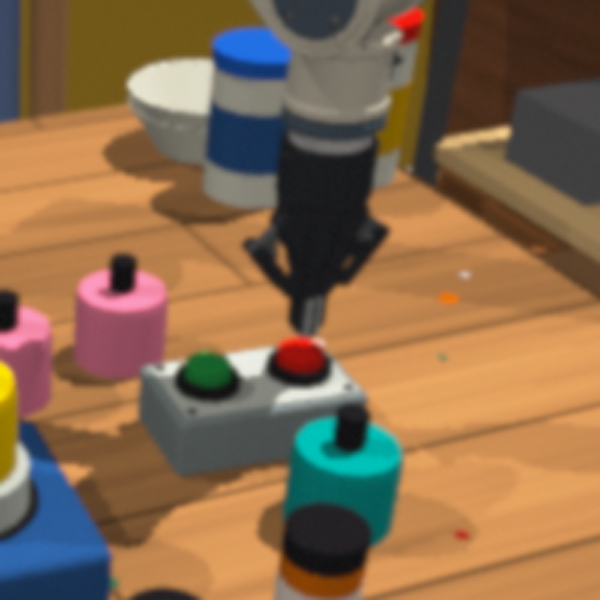

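The closed fingertips at crop (307,330) hang right above the red button at crop (300,357), and green is clear. The board now measures 303×186 mm, centred at (0.501, −0.289), which fits. Pressing now.

```bash
python3 - <<'E'
from h import *
p=manip.get_position();f0=np.array(manip.get_contact_force());z=.104
manip.servo_line((.505,.3345,z),rate=.08)
while z>.088:
    z-=.002;manip.servo_line((.505,.3345,z),rate=.04)
    f=manip.get_contact_force()[2]-f0[2];print(round(z,4),manip.get_position()[2].round(4),round(f,2))
    if f>12: break
manip.hold(1.3);c=manip.camera("scene");save(c,"press.png",(340,60,540,260),3)
print(manip.get_position(),manip.get_contact_force(),manip.get_time())
manip.servo_line((.505,.3345,.2),rate=.1)
save(manip.camera("scene"),"post.png",(340,60,540,260),3);print(manip.get_contact_force(),manip.get_time())
E
python3 -c "
import cv2;cv2.imwrite('pics/pp.png',cv2.resize(cv2.hconcat([cv2.imread('pics/press.png'),cv2.imread('pics/post.png')]),(800,400)))"
```

```text
0.102 0.1019 -0.85
0.1 0.1002 0.56
0.098 0.0982 2.67
0.096 0.0961 3.0
0.094 0.0942 4.18
0.092 0.093 10.61
0.09 0.0928 27.18
[0.5053716  0.33477523 0.09272271] [-4.71348247 -3.19212062 26.9356024 ] 9.9417
[0.32543692 0.57928431 0.27414938] 11.2417
```

View pics/pp.png

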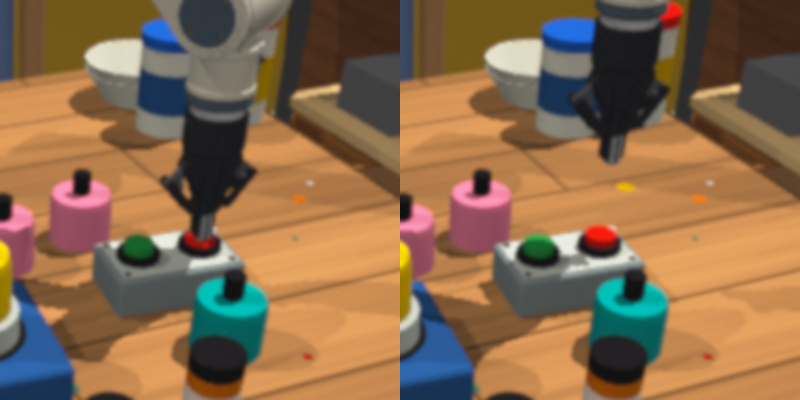

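The left half shows the red button down under the fingers at (200,240). In the right half it has sprung back at (600,238) and green is unchanged. The hard stop came at TCP 0.0927 (tip about 0.071, as expected). Next is the cover.

```bash
python3 - <<'E'
from h import *
o=down(-np.pi/2)
manip.servo_line((.505,.3345,.32),rate=.3)
manip.command_gripper(.06)
manip.move_to((.573,.001,.32),o)
manip.servo_line((.573,.001,.23),rate=.2)
save(manip.camera("scene"),"c1.png",(240,60,440,260),3)
save(manip.camera("top"),"c2.png",(240,100,440,300),3)
print(manip.get_time(),manip.get_position(),manip.get_contact_force())
E
python3 -c "
import cv2;cv2.imwrite('pics/cc.png',cv2.resize(cv2.hconcat([cv2.imread('pics/c1.png'),cv2.imread('pics/c2.png')]),(800,400)))"
```

```text
14.375 [0.57416452 0.00137802 0.23164467] [-0.36146983 -0.61597625  0.47640725]
```

View pics/cc.png

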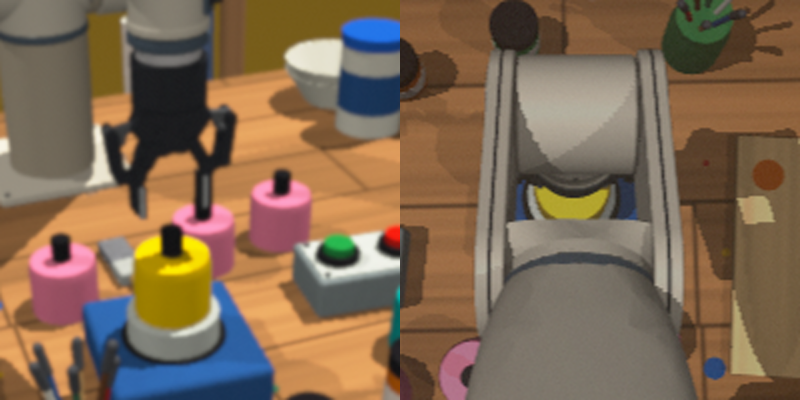

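The fingers at (140,212) and (205,212) straddle the knob at (172,240) symmetrically. Going down to grip.

```bash
python3 - <<'E'
from h import *
f0=np.array(manip.get_contact_force())
manip.servo_line((.573,.001,.188),rate=.08)
print(manip.get_position(),manip.get_contact_force()-f0)
manip.command_gripper(0,30)
print("w",manip.get_width(),manip.get_contact_force()-f0)
if manip.get_width()>.02:
    manip.servo_line((.573,.001,.21),rate=.06)
    print("w",manip.get_width(),manip.get_contact_force()-f0)
    manip.servo_line((.573,.001,.31),rate=.15)
    print("w",manip.get_width(),manip.get_contact_force()-f0,manip.get_position())
c=manip.camera("scene");save(c,"lift.png",(220,40,440,280),2.5)
print(manip.get_time())
E
```

```text
[0.57309144 0.00096816 0.18783028] [ 1.14412219  0.15323595 -0.71003462]
w 0.025129651669828244 [-1.37638052e-03  1.54143300e+00  2.80772078e+00]
w 0.025081047897374892 [ 0.97325815  1.58929583 -1.14289547]
w 0.025197667691792682 [ 0.80233924  0.82097738 -2.58185615] [0.57235799 0.00099358 0.30898566]
16.8333
```

View pics/lift.png

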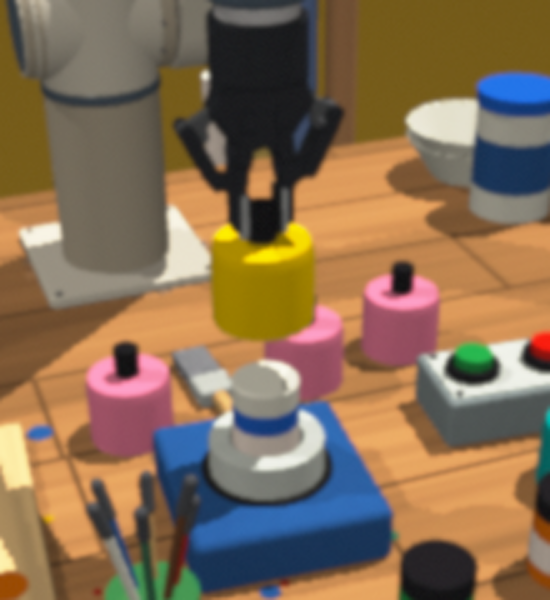

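The cover hangs level at (262,280), and the pot stands in the holder at (266,410). Placing the cover on the far half of the board.

```bash
python3 - <<'E'
from h import *
x,y=.571,-.292
manip.servo_line((x,y,.31),rate=.25)
manip.servo_line((x,y,.13),rate=.15)
manip.hold(.3);f0=np.array(manip.get_contact_force());z=.118
manip.servo_line((x,y,z),rate=.05)
while z>.104:
    z-=.0015;manip.servo_line((x,y,z),rate=.03)
    f=(manip.get_contact_force()-f0)[2];print(round(z,4),manip.get_position()[2].round(4),f.round(2))
    if f>2.5: break
c=manip.camera("scene");save(c,"set.png",(100,60,320,320),2.3)
print(manip.get_time(),manip.get_width())
E
```

```text
0.1165 0.1165 0.26
0.115 0.115 -0.15
0.1135 0.1134 -0.58
0.112 0.1126 6.09
21.25 0.02503615980333608
```

View pics/set.png

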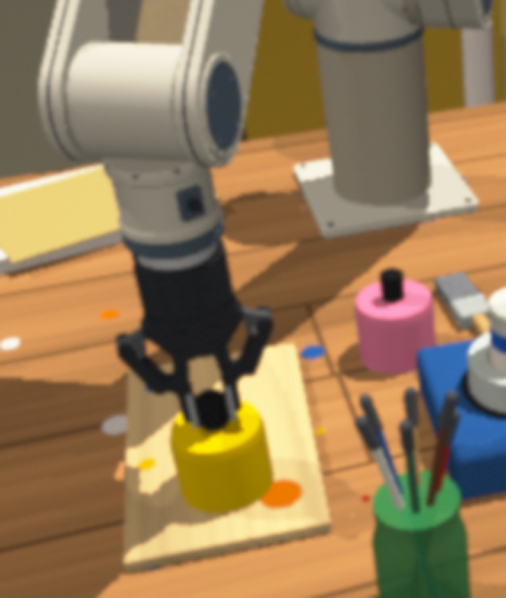

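The cover stands on the board (contact at TCP 0.112, as predicted), well inside the edges at (222,470). Releasing it and measuring the pot.

```bash
python3 - <<'E'
from h import *
x,y=.571,-.292
manip.command_gripper(.05)
manip.servo_line((x,y,.16),rate=.06)
manip.servo_line((x,y,.3),rate=.25)
c=manip.camera("top");s=manip.camera("scene")
save(c,"p1.png",(270,130,500,310),3)
q=blobs(c,(0,0,110),(179,70,255),roi=(285,155,365,240),amin=20)
for k in q: print(cen(k),cv2.contourArea(k),cv2.minEnclosingCircle(k),onz(c,cv2.minEnclosingCircle(k)[0],.15))
print(manip.get_time())
E
```

```text
[322.54676048 196.13177954] 1137.0 ((325.2073974609375, 196.76136779785156), 22.016685485839844) [0.56576217 0.00220785 0.15      ]
23.375
```

View pics/p1.png

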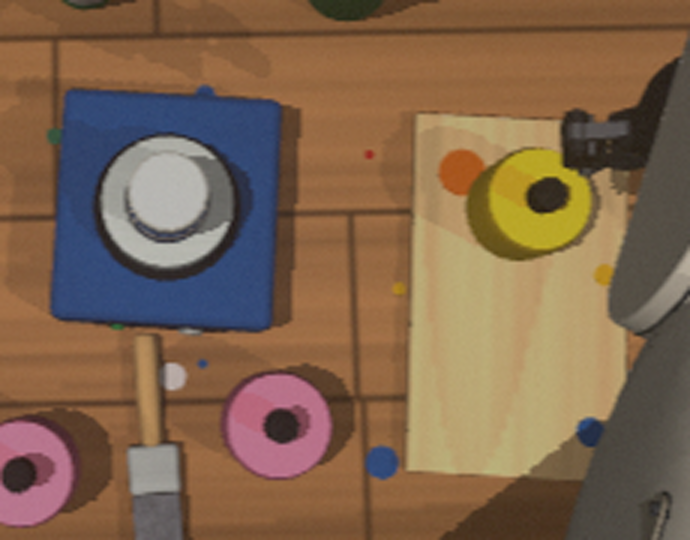

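The cover stands knob up at crop (545,200), and nothing else has moved. The pot's cap circle is at crop (168,192), which is px (326,194), and the rim circle at crop (167,202), px (325.7,197.3).

```bash
python3 - <<'E'
from h import *
c=manip.camera("top")
print(onz(c,(326,194),.15),onz(c,(325.7,197.3),.09))
print("cap diam",80/3*np.linalg.norm(onz(c,(326,194),.15)-c["cam_to_world"][:3,3])/c["fx"])
x,y=.573,.001
o=down(-np.pi/2)
manip.servo_line((x,y,.3),rate=.3)
manip.command_gripper(.085)
manip.servo_line((x,y,.19),rate=.2)
save(manip.camera("scene"),"g1.png",(240,100,420,280),3)
print(manip.get_time(),manip.get_position())
E
```

```text
[5.71902147e-01 3.40297708e-04 1.50000000e-01] [5.72615539e-01 4.29296709e-04 9.00000000e-02]
cap diam 0.05905867022678098
25.7417 [0.57403833 0.0009864  0.19130051]
```

View pics/g1.png

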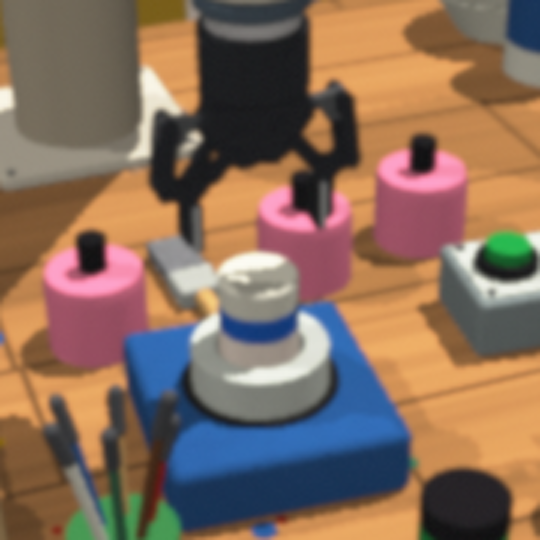

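The cap and rim estimates agree within 1 mm at (0.572, 0.000), and the open fingers straddle the pot. Descending, gripping and lifting.

```bash
python3 - <<'E'
from h import *
x,y=.5725,.0005
manip.hold(.2);f0=np.array(manip.get_contact_force())
manip.servo_line((x,y,.15),rate=.1)
print(manip.get_contact_force()-f0)
manip.servo_line((x,y,.118),rate=.06)
print(manip.get_contact_force()-f0,manip.get_position())
manip.command_gripper(.0,50)
print("w",manip.get_width(),manip.get_contact_force()-f0)
if .05<manip.get_width()<.07:
    for z in (.125,.135,.155): 
        manip.servo_line((x,y,z),rate=.05);print(z,manip.get_width(),(manip.get_contact_force()-f0).round(2))
    manip.servo_line((x,y,.24),rate=.12)
    print(manip.get_width(),(manip.get_contact_force()-f0).round(2))
save(manip.camera("scene"),"g2.png",(220,80,420,280),3);print(manip.get_time())
E
```

```text
[ 0.71575509 -0.67172361  2.20079152]
[ 0.46898987 -0.75998265  0.81499904] [5.72493563e-01 5.21556122e-04 1.17808937e-01]
w 0.059066347029287286 [-0.8747536  -0.02730333  5.92519761]
0.125 0.05917816530440209 [ 0.38 -0.93 -2.4 ]
0.135 0.05911796764173903 [ 0.59 -0.44 -1.15]
0.155 0.058778654930914755 [ 0.51  0.04 -2.33]
0.05945903832057726 [-0.34  0.06 -3.38]
29.6333
```

View pics/g2.png

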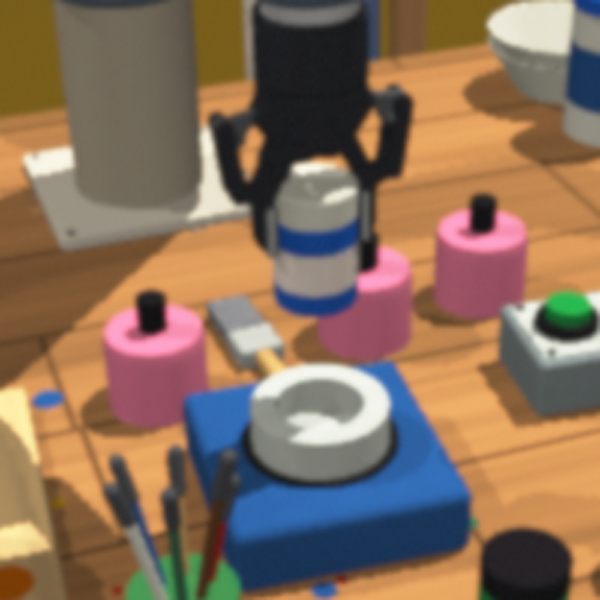

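The pot hangs upright at (316,240) and the holder is empty. Moving it to the near half of the board.

```bash
python3 - <<'E'
from h import *
x,y=.431,-.285
manip.servo_line((x,y,.25),rate=.25)
manip.servo_line((x,y,.10),rate=.15)
manip.hold(.3);f0=np.array(manip.get_contact_force());z=.078
manip.servo_line((x,y,z),rate=.05)
while z>.064:
    z-=.0015;manip.servo_line((x,y,z),rate=.03)
    f=(manip.get_contact_force()-f0)[2];print(round(z,4),manip.get_position()[2].round(4),f.round(2))
    if f>2.5: break
save(manip.camera("scene"),"set2.png",(100,60,320,320),2.3)
print(manip.get_time(),manip.get_width())
E
```

```text
0.0765 0.0766 0.01
0.075 0.075 -0.58
0.0735 0.0734 -0.07
0.072 0.0726 9.38
34.15 0.05910762033841735
```

View pics/set2.png

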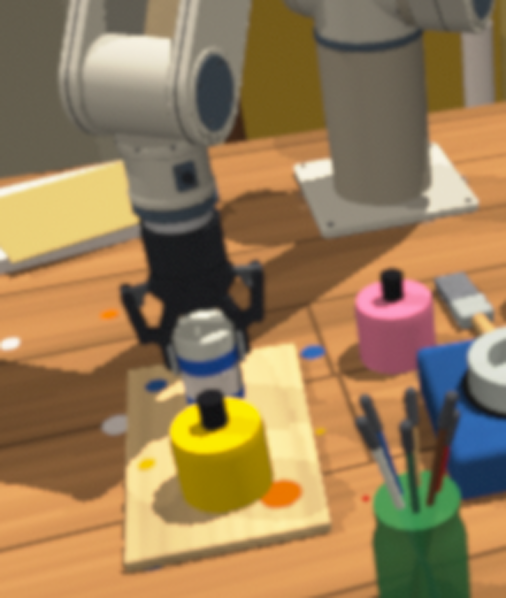

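The pot touches the board at the predicted height (TCP 0.072) and stands upright at (210,365) behind the cover. Releasing and retreating.

```bash
python3 - <<'E'
from h import *
x,y=.431,-.285
manip.command_gripper(.085)
manip.servo_line((x,y,.12),rate=.06)
manip.servo_line((x,y,.28),rate=.2)
manip.servo_line((.35,-.5,.30),rate=.3)
manip.hold(.3)
c=manip.camera("top");s=manip.camera("scene");save(c,"e1.png");save(s,"e2.png")
print(manip.get_time(),manip.get_contact_force(),manip.get_joint_vel().round(3))
E
```

```text
37.75 [-0.13737447  0.16831202  0.5564589 ] [-0.006  0.003 -0.003 -0.001  0.001 -0.001]
```

View pics/e1.png

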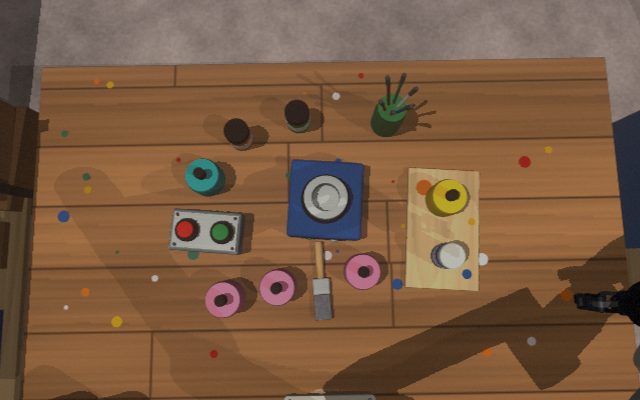

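View pics/e2.png

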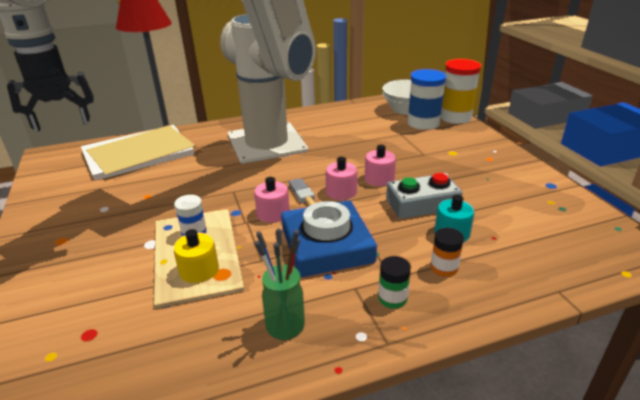

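In the top view the cover (447,197) and the pot (450,255) stand upright, apart, on the board. The holder is empty, the bystanders sit at the same pixels as before, both buttons are up and the robot is clear.

```bash
python3 -c "
from rig import manip
manip.sign_off();print(manip.get_time())"
```

```text
the job is handed in; nothing more can be done
the job is handed in; nothing more can be done
```

The job is done and handed in at about 38 s of the 72 s allowed.

- **Mixer stopped:** I pressed the red button to its hard stop, held it 1.3 s with about 27 N at the wrist, and it sprang back. I didn't touch the green button.
- **Cover:** I lifted it straight up by its knob and set it down knob up on the far half of the board. It touched at the height I expected, with about 6 N.
- **Pot:** I lifted it out of the holder and set it down upright on the near half of the board, about 14 cm from the cover centre to centre. It touched with about 9 N.

**Last checks:** the final pictures show the cover and pot standing apart, well inside the board's edges. The holder is empty and both buttons are up. The look-alikes, other pots, brush jar and brush look unmoved, and the gripper is clear of everything.

**Disagreements:** my first outline of the board was wrong because the colour mask ran into the table. Remeasured, it came out at 303 × 186 mm (300 × 180 mm given). Triangulating the button tops across both views gave a height 6–8 mm too low because the button sides showed in the scene view, so I used the given heights, and the contact heights agreed with them.

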